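# Sort mixed battery cells on the roll-down board and stack the empty trays

### The arm

A 6-joint arm with a two-finger parallel gripper is mounted at the origin on the work surface. World frame = base frame: x ahead of the robot, y to its left, z up, the work surface at z = 0. Lengths are in m, angles in rad, forces in N, time in s.
With the tool pointing down it reaches from about 0.375 to 0.925 m from the base axis. Payload 5.7 kg.
Tool frame: the origin (TCP) lies midway between the tips of the shut fingers; the grasp point (between the pads) lies 19 mm behind it; z points along the fingers, y is the line along which they close (so a half turn about z gives the same grasp; the last joint's range is limited). The gripper opens to 88 mm and grips with 3 to 60 N. Pads are 20 mm wide; open, the fingers measure 115 mm over their backs; the gripper's body (75 mm by 178 mm) begins 61 mm behind the grasp point.
Start: joints at [-0.115, 0.359, 1.51, -0, 1.272, -0.115], TCP at [0.6, -0, 0.223] pointing down, gripper open.
Joint ranges: [-2.97, 2.97], [-1.01, 2.36], [0.21, 2.38], [-0.96, 4.11], [0.2, 2.71], [-2.98, 2.98]. Speed limits (rad/s): [2.39, 2.39, 3.14, 3.14, 3.14, 3.14].

### API

Orientations are given as a unit quaternion [x, y, z, w].
In Python, from bench import move_ptp, servo_line, goto_joints, move_gripper, sleep, inverse_kinematics, capture, PlanningError, close_job, spot_in, silhouettes, current_clock, current_joint_pos, current_qvel, current_joint_torque, current_position, current_orientation, current_force, current_torque, current_finger_gap, current_grip_force gives the robot as it stands. Calls block until the motion is done:
- move_ptp(position, orientation): joint-space move of the TCP to a pose.
- servo_line(position, orientation=None, rate=0.15, contact_N=None): straight line of the TCP; orientation=None keeps the orientation; rate is the mean speed in m/s. With contact_N (N) it stops when the force on the tool has changed by that much, and returns True; else False.
- goto_joints(angles): joint-space move.
- move_gripper(opening): finger opening in m; the grip force is fixed at half the most; returns when the fingers have stopped.
- sleep(seconds).
- inverse_kinematics(position, orientation): joint angles nearest the present ones, or None.
- capture(name): name is "scene" or "side" or "wrist"; returns a dict with "image" (400x640x3 uint8, blue, green, red), "range_z" (400x640 float32, m along the optical axis (not along the pixel's ray), 0 where there is no reading), "intrinsics" (3x3 intrinsics, pixels), "R" (3x3) and "t" (3): a world point X has camera coordinates R X + t. Camera axes: x right, y down, z forward; pixel columns grow to the right and rows downward; lengths in m; the calibration is good to about 2 mm. A picture is of the moment at which its call begins.
A pose or a line that the arm cannot do raises PlanningError and nothing moves.
- close_job(): hands the job in; it is judged then, once.
Trained networks look in the newest picture that a camera, given by its name, has taken for a name from the list of things; names that differ only in an ending like _2 or _b are one class to them, and where a whole thing is asked for, a point or a joint stands for the part that bears it (a point fixed in the world has none). Each returns a list of dicts, best first, with "conf" (0 to 1); they miss things now and then, are a little off and sometimes report something else, mostly with a low value. They report only what shows in the picture. A call takes as long as a camera call. They do not tell look-alikes from the thing itself.
- spot_in(camera, query): "xy" ([column, row] in pixels, amid what is visible of it).
- silhouettes(camera, query): "region" (400x640 bool, what is visible of it) and "xy" ([column, row] in pixels, amid what is visible of it).
Readings, each from a call of its own:
- current_clock(): time.
- current_joint_pos(): joint angles.
- current_qvel(): joint speeds.
- current_joint_torque(): joint torques, N m.
- current_position(): TCP position.
- current_orientation(): TCP orientation.
- current_force(): force on the tool from outside, world axes, zero at the start.
- current_torque(): the same for the moment, N m.
- current_finger_gap(): finger opening in m.
- current_grip_force(): force on a finger pad.
Only numpy, scipy, OpenCV 4.12 (cv2) and the standard library are available. Lean on these libraries where they do the work, as an engineer would, in place of code of your own. Each camera call takes 0.05 s, during which the arm holds its last target. There are 200 camera calls.

### The job

Tip the battery cells out of the trays onto the top of the sloped sorter, so that the board itself sorts them: short cells down through its slot into the bin beneath, long cells into the bay at its foot; never put a cell past the landing area with the gripper. Stack all three empty trays, right way up, squarely one on another in the corner-post rack, and leave the meter, bottle and tape where they are.

Things in the scene. Friction and masses are not known exactly. Their poses are not given: they have to be found in the camera images.
- sorter: fixed sorter of smooth, slippery aluminium and grey sheet, 300 mm long. Origin on the bench under the top (high) end of its sloped board, on the centre line; +x runs downhill, z up. The board falls at 18 degrees: its surface is 113 mm above the bench at x=0, 50 mm at x=195. Cells must roll down it lying crosswise (axis along y).
- sorter_landing (a point): point on the board surface, on the centre line 30 mm (in x) below the top end; axes as the sorter's. Cells are tipped out here. Landing area: x 0 to 81 from the top, solid, upper end open. Down to x=68 its side walls, 56 mm apart, are 10 mm high and then flare outward at 45 degrees to 28 mm high, 93 mm apart; beyond, a straight 56 mm channel with walls 25 mm high
- sorter_bin (a point): centre of the floor (4 mm above the bench) of the bin for short cells, sorter x 79 to 195, 56-60 mm wide, under the slot: there the middle of the board is cut away, leaving 9 mm ledges on both sides, 38 mm apart; short cells drop between them, long ones bridge them and roll on
- sorter_bay (a point): centre of the floor (4 mm above the bench) of the end bay for long cells, sorter x 199 to 289, 56-60 mm wide, walls 60 mm high
- stand_top (a point): centre of the floor of the stacking rack, a fixed dark steel plate 116 x 82 mm; the floor is 8 mm above the bench, x along its length. An L of 3 mm steel sheet at each corner, up to 86 mm above the bench with tops flared outward to 95 mm, leaves a tray 3.5 mm play all round; the middle 80 mm of the long sides is open for the fingers
- tray0_c (a point): centre, 18 mm above the underside, of a loose black tray, outside 100 (x) x 66 (y) x 36 (z) mm, 160 g, floor 4 mm, walls 6 mm; gripped across its flat sides (66 mm). Wall at the rear (-x), none at the front: the floor rises from x=20 to a lip at x=50, 13 mm up, so cells (none to two, crosswise) stay in when level and roll out over it when tipped over 30 degrees. Stacks at 36 mm pitch
- tray1_c (a point): centre, 18 mm above the underside, of a loose black tray, outside 100 (x) x 66 (y) x 36 (z) mm, 160 g, floor 4 mm, walls 6 mm; gripped across its flat sides (66 mm). Wall at the rear (-x), none at the front: the floor rises from x=20 to a lip at x=50, 13 mm up, so cells (none to two, crosswise) stay in when level and roll out over it when tipped over 30 degrees. Stacks at 36 mm pitch
- tray2_c (a point): centre, 18 mm above the underside, of a loose black tray, outside 100 (x) x 66 (y) x 36 (z) mm, 160 g, floor 4 mm, walls 6 mm; gripped across its flat sides (66 mm). Wall at the rear (-x), none at the front: the floor rises from x=20 to a lip at x=50, 13 mm up, so cells (none to two, crosswise) stay in when level and roll out over it when tipped over 30 degrees. Stacks at 36 mm pitch
- long0_c (a point): centre of a long battery cell, a grey cylinder 26 mm diameter, 50 mm long, 65 g, axis along its y; it rolls. None if absent
- long1_c (a point): centre of a long battery cell, a grey cylinder 26 mm diameter, 50 mm long, 65 g, axis along its y; it rolls. None if absent
- long2_c (a point): centre of a long battery cell, a grey cylinder 26 mm diameter, 50 mm long, 65 g, axis along its y; it rolls. None if absent
- short0_c (a point): centre of a short battery cell, a grey cylinder 16 mm diameter, 27 mm long, 12 g, axis along its y; it rolls. None if absent
- short1_c (a point): centre of a short battery cell, a grey cylinder 16 mm diameter, 27 mm long, 12 g, axis along its y; it rolls. None if absent
- short2_c (a point): centre of a short battery cell, a grey cylinder 16 mm diameter, 27 mm long, 12 g, axis along its y; it rolls. None if absent
- meter: bystander: blue hand-held meter 150 x 75 x 32 mm, lying on the bench; origin under its centre
- flux: bystander: white bottle with orange cap, 40 mm diameter, 100 mm tall; origin under its centre
- tape: bystander: yellow roll of tape lying flat, 90 mm diameter, 25 mm high; origin under its centre
There are look-alikes about, which are no part of the job. Of the things that look like the part that bears stand_top, the middle-sized one is meant.

How it is judged:
By the outcome, as a careful person would: the job done as asked, in the order asked, and still so for the second after the job is handed in, with the robot touching nothing.
Of long0, long1, long2, short0, short1, short2 only 3 to 6 are there at a start; the rules pass over those that are not, and their reading is None.
At some moment in a run one of tray0, tray1, tray2 may be knocked a few centimetres aside while the robot is not near it.
It also fails if it takes over 208 s, if anything falls off the work surface, if the arm or the gripper's body presses on something with over 40 N, if the wrist force passes 120 N, or if a joint passes its speed limit or range.

## Working session

There is one attempt and no reset: what is moved stays moved. The work goes in short steps, each a Python script; the robot and the scene stay as the last script left them, time stands still between calls to the robot, and variables do not carry over. Pictures are saved under pics/ and viewed, at most 14 in all, crops included, and the job is handed in when it is done.

```bash
ls; mkdir -p pics; python3 - <<'E'
from bench import *
import cv2,numpy as np
for n in ["scene","side"]:
    c=capture(n); cv2.imwrite(f"pics/{n}0.png",c["image"]); np.savez(f"{n}0.npz",**c)
    print(n,c["intrinsics"].tolist(),c["R"].round(3).tolist(),c["t"].round(3).tolist())
    for q in ["sorter","stand_top","tray0_c","long0_c","short0_c","meter","flux","tape"]:
        r=spot_in(n,q); print(q,[(np.round(d["xy"]).astype(int).tolist(),round(d["conf"],2)) for d in r])
print(current_clock(),current_orientation())
E
```

```text
pics
scene [[381.25387601108423, 0.0, 317.1867619078356], [0.0, 381.25387601108423, 191.68144830758786], [0.0, 0.0, 1.0]] [[0.787, 0.617, -0.014], [0.311, -0.416, -0.855], [-0.533, 0.668, -0.519]] [-0.392, -0.075, 1.415]
sorter [([319, 235], 0.89)]
stand_top [([131, 243], 0.79), ([206, 258], 0.61), ([246, 293], 0.59)]
tray0_c [([340, 194], 0.79)]
long0_c [([413, 233], 0.64)]
short0_c []
meter []
flux [([293, 309], 0.65)]
tape [([433, 178], 0.88)]
side [[389.74776382153823, 0.0, 320.49097249267123], [0.0, 389.74776382153823, 198.11464011090146], [0.0, 0.0, 1.0]] [[-0.928, -0.373, -0.019], [-0.233, 0.619, -0.75], [0.291, -0.691, -0.661]] [0.469, 0.196, 1.051]
sorter [([309, 185], 0.78), ([289, 315], 0.43)]
stand_top [([338, 151], 0.82), ([427, 162], 0.69), ([381, 166], 0.68), ([304, 315], 0.43)]
tray0_c [([313, 252], 0.7), ([309, 184], 0.56)]
long0_c [([314, 180], 0.48), ([312, 252], 0.4)]
short0_c [([311, 151], 0.52)]
meter [([227, 220], 0.57)]
flux [([310, 149], 0.56)]
tape [([183, 311], 0.88)]
0.9 [ 7.07118184e-01  7.07095377e-01 -2.35714919e-05 -4.04577041e-05]
```

View pics/scene0.png

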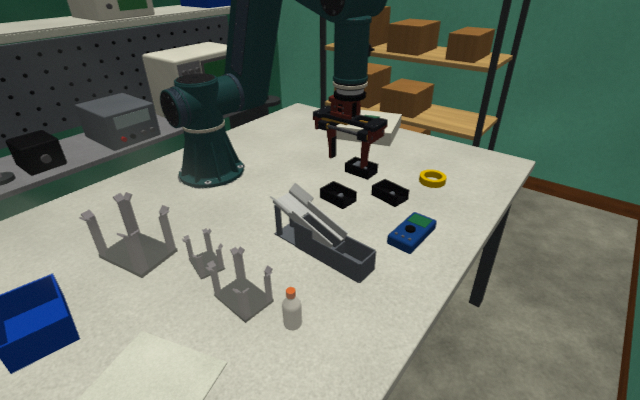

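View pics/side0.png

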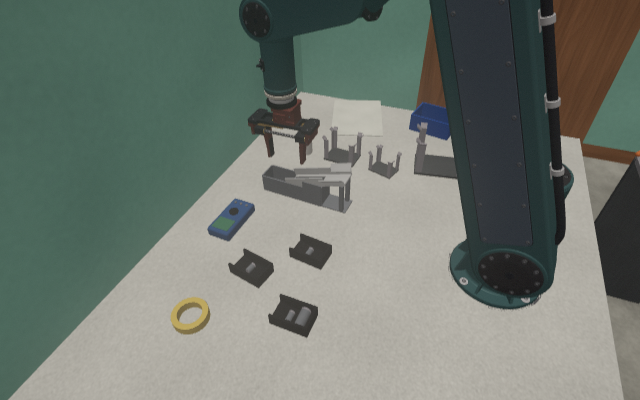

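```bash
cat > h.py <<'E'
from bench import *
import cv2,numpy as np
from scipy.spatial.transform import Rotation as Rn
def cloud(c):
    z=c["range_z"]; v,u=np.nonzero(z>0); K=c["intrinsics"]; d=z[v,u]
    P=np.stack([(u-K[0,2])/K[0,0]*d,(v-K[1,2])/K[1,1]*d,d],1)
    return (P-c["t"])@c["R"], c["image"][v,u]
def ray(c,uv,z):
    K=c["intrinsics"]; d=c["R"].T@np.array([(uv[0]-K[0,2])/K[0,0],(uv[1]-K[1,2])/K[1,1],1])
    o=-c["R"].T@c["t"]; return o+d*(z-o[2])/d[2]
def bev(clouds,x0,x1,y0,y1,s,zmax=.3):
    """image: rows = x descending (up = +x), cols = y descending (left=+y)"""
    W,H=int((y1-y0)/s),int((x1-x0)/s); im=np.zeros((H,W,3),np.uint8); Z=np.full((H,W),np.nan)
    for P,C in clouds:
        m=(P[:,0]>x0)&(P[:,0]<x1)&(P[:,1]>y0)&(P[:,1]<y1)&(P[:,2]<zmax); P,C=P[m],C[m]
        o=np.argsort(P[:,2]); P,C=P[o],C[o]
        r=((x1-P[:,0])/s).astype(int).clip(0,H-1); k=((y1-P[:,1])/s).astype(int).clip(0,W-1)
        im[r,k]=C; Z[r,k]=P[:,2]
    return im,Z
def down(yaw):  # tool z down, tool y (closing line) at angle yaw from world x
    y=np.array([np.cos(yaw),np.sin(yaw),0]); z=np.array([0,0,-1.]); x=np.cross(y,z)
    return Rn.from_matrix(np.stack([x,y,z],1)).as_quat()
E
python3 - <<'E'
from h import *
S=dict(np.load("scene0.npz"));D=dict(np.load("side0.npz"))
for n,a in dict(rack=(243,297),flux=(292,325),sorter_lo=(374,270),sorter_hi=(276,230),A=(338,194),B=(390,192),C=(361,168),tape=(433,178)).items(): print(n,ray(S,a,.01).round(3))
for n,a in dict(rack=(341,156),A=(311,252),B=(250,268),C=(294,316),tape=(190,315),meter=(232,220)).items(): print('side',n,ray(D,a,.01).round(3))
for c in(S,D):
    P,_=cloud(c); m=(P[:,0]>.3)&(P[:,0]<.8)&(abs(P[:,1])<.5)&(abs(P[:,2])<.01); print(m.sum(),P[m,2].mean(),P[m,2].std())
im,Z=bev([cloud(S),cloud(D)],.15,.95,-.5,.6,.002)
cv2.imwrite("pics/bev.png",im)
E
```

```text
rack [ 0.563 -0.358  0.01 ]
flux [ 0.704 -0.349  0.01 ]
sorter_lo [ 0.755 -0.101  0.01 ]
sorter_hi [ 0.449 -0.128  0.01 ]
A [0.477 0.137 0.01 ]
B [0.606 0.25  0.01 ]
C [0.439 0.336 0.01 ]
tape [0.68  0.422 0.01 ]
side rack [ 0.562 -0.346  0.01 ]
side A [0.484 0.123 0.01 ]
side B [0.618 0.235 0.01 ]
side C [0.444 0.326 0.01 ]
side tape [0.683 0.416 0.01 ]
side meter [0.763 0.092 0.01 ]
33319 0.0004800530732004357 0.0021721424261894515
35559 -0.00013592145108686272 0.0021928388825712746
```

View pics/bev.png

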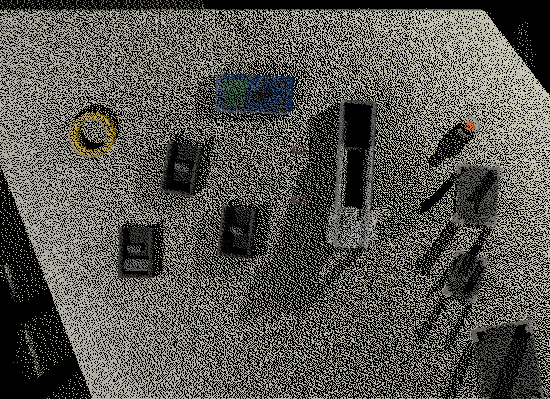

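```bash
python3 - <<'E'
from h import *
q=down(0)
q0=current_orientation(); print(Rn.from_quat(q0).as_matrix().round(2).tolist(), current_clock())
tiles=[]
for n,(x,y) in dict(T=(.5,.22),S=(.58,-.10),R=(.54,-.33)).items():
    move_ptp([x,y,.32],q0); c=capture("wrist"); np.savez(f"w{n}.npz",**c)
    print(n,current_clock(),(-c["R"].T@c["t"]).round(3),c["R"].round(2).tolist())
    tiles.append(cv2.resize(c["image"],(400,250)))
    r=silhouettes("wrist",{"T":"tray0_c","S":"sorter","R":"stand_top"}[n]); print([(np.round(d["xy"]).tolist(),round(d["conf"],2),int(d["region"].sum())) for d in r])
im,Z=bev([cloud(dict(np.load("wT.npz")))],.35,.7,.05,.4,.0014)
t=np.zeros((250,400,3),np.uint8); t[:,:250]=im; tiles.append(t)
cv2.imwrite("pics/wm.png",np.vstack([np.hstack(tiles[:2]),np.hstack(tiles[2:])]))
E
```

```text
[[0.0, 1.0, -0.0], [1.0, -0.0, 0.0], [0.0, -0.0, -1.0]] 0.9
T 1.9667 [0.501 0.292 0.48 ] [[1.0, -0.0, -0.0], [-0.0, -0.96, 0.27], [-0.0, -0.27, -0.96]]
[([306.0, 229.0], 0.61, 3430)]
S 3.3167 [ 0.581 -0.027  0.481] [[1.0, -0.0, -0.0], [-0.0, -0.96, 0.27], [-0.0, -0.27, -0.96]]
[([312.0, 178.0], 0.69, 16916)]
R 4.3417 [ 0.541 -0.256  0.481] [[1.0, -0.0, 0.0], [-0.0, -0.96, 0.26], [0.0, -0.26, -0.96]]
[([337.0, 184.0], 0.79, 6256), ([214.0, 169.0], 0.67, 3734), ([98.0, 220.0], 0.67, 10385)]
```

View pics/wm.png

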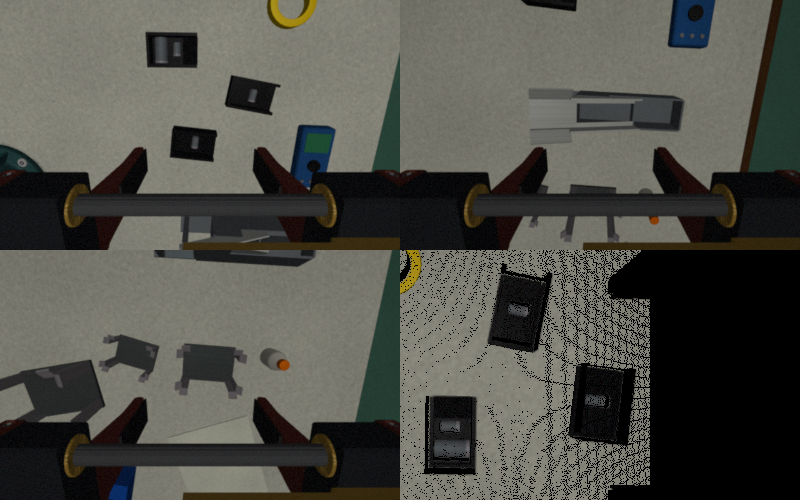

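```bash
cat > loc.py <<'E'
from h import *
def tray(c,xy,r=.085):
    """returns centre x,y, yaw (tray +x = front dir), wall-height profile"""
    P,C=cloud(c); m=(np.hypot(*(P[:,:2]-xy).T)<r)&(P[:,2]>.006)&(P[:,2]<.06); P=P[m]
    T=P[P[:,2]>.028]; best=None
    # template fit: U-shaped rim (z=36mm): rear wall centre x=-47, side walls y=+-30, front open
    for Q in (T,):
        (cx,cy),(w,h),a=cv2.minAreaRect(Q[:,:2].astype(np.float32))
        a=np.deg2rad(a); 
        if w<h: a+=np.pi/2
    def cost(p,Q):
        d=(Q[:,:2]-p[:2]); c_,s_=np.cos(p[2]),np.sin(p[2]); u=d[:,0]*c_+d[:,1]*s_; v=-d[:,0]*s_+d[:,1]*c_
        box=lambda x0,x1,y0,y1: np.hypot(np.maximum(0,np.maximum(x0-u,u-x1)),np.maximum(0,np.maximum(y0-v,v-y1)))
        e=np.minimum(np.minimum(box(-.05,.05,.027,.033),box(-.05,.05,-.033,-.027)),box(-.05,-.044,-.033,.033))
        ctr=np.abs(np.abs(v)-.030)*(np.minimum(box(-.05,.05,.027,.033),box(-.05,.05,-.033,-.027))<.003)
        return np.minimum(e,.01).mean()*1e3
    from scipy.optimize import minimize
    res=[]
    for f in(0,np.pi):
        for sh in (-.01,0,.01):
            p0=[cx+sh*np.cos(a+f),cy+sh*np.sin(a+f),a+f]
            o=minimize(cost,p0,args=(T,),method="Nelder-Mead",options=dict(initial_simplex=np.array(p0)+np.array([[0,0,0],[.006,0,0],[0,.006,0],[0,0,.08]]),maxiter=400)); res.append((o.fun,o.x))
    res.sort(key=lambda t:t[0]); p=res[0][1]
    d=P[:,:2]-p[:2]; c_,s_=np.cos(p[2]),np.sin(p[2]); u=d[:,0]*c_+d[:,1]*s_; v=-d[:,0]*s_+d[:,1]*c_
    mid=abs(v)<.022; prof=[round(float(np.median(P[mid&(abs(u-k)<.004),2]))*1e3) if (mid&(abs(u-k)<.004)).sum()>3 else -1 for k in np.arange(-.047,.05,.0094)]
    ext=[u.min(),u.max(),v.min(),v.max()]
    return p,[r_[0] for r_ in res],prof,np.round(np.percentile(u[P[:,2]>.028],[1,99]).tolist()+np.percentile(v[P[:,2]>.028],[1,99]).tolist(),3),len(T)
E
python3 - <<'E'
from loc import *
c=dict(np.load("wT.npz"))
for n,xy in dict(A=(.486,.124),B=(.62,.234),C=(.452,.322)).items():
    p,f,prof,e,N=tray(c,xy); print(n,p[:2].round(4),np.degrees(p[2]).round(1),np.round(f,2),prof,e,N)
P,_=cloud(dict(np.load("wS.npz")))
m=(P[:,0]>.42)&(P[:,0]<.8)&(P[:,1]>-.2)&(P[:,1]<-.03)&(P[:,2]>.03)&(P[:,2]<.16); Q=P[m]
print(cv2.minAreaRect(Q[:,:2].astype(np.float32)),len(Q))
B=Q[(Q[:,0]>.66)&(abs(Q[:,2]-.06)<.006)]; print("bay rim",cv2.minAreaRect(B[:,:2].astype(np.float32)))
P,_=cloud(dict(np.load("wR.npz")))
m=(P[:,0]>.48)&(P[:,0]<.65)&(P[:,1]>-.43)&(P[:,1]<-.27)
for a,b in((.003,.012),(.06,.1)):
    Q=P[m&(P[:,2]>a)&(P[:,2]<b)]; print("rack",a,cv2.minAreaRect(Q[:,:2].astype(np.float32)),len(Q))
im,Z=bev([cloud(dict(np.load("wS.npz")))],.42,.80,-.22,-.0,.001); 
im2,_=bev([cloud(dict(np.load("wR.npz")))],.42,.80,-.45,-.25,.001)
cv2.imwrite("pics/bev2.png",np.hstack([im,im2]))
E
```

```text
A [0.4857 0.1252] 353.3 [0.02 0.02 0.02 1.46 1.46 1.46] [34, -1, -1, -1, -1, 17, 16, -1, 6, 8, 10] [-0.05   0.049 -0.033  0.033] 961
B [0.6122 0.2368] 349.1 [0.   0.   0.   1.87 1.87 1.87] [34, -1, -1, -1, -1, 16, 17, -1, 6, 8, 10] [-0.05   0.049 -0.033  0.033] 985
C [0.445  0.3269] 359.1 [1.14 1.14 1.14 2.82 2.82 2.82] [33, 21, 27, 27, 20, 16, 18, 12, 6, 8, 10] [-0.05   0.048 -0.033  0.033] 1351
((0.6018548607826233, -0.11125388741493225), (0.09759355336427689, 0.2940705418586731), 86.98516082763672) 11316
bay rim ((0.7037739157676697, -0.11661748588085175), (0.06840863823890686, 0.08995286375284195), 87.10704040527344)
rack 0.003 ((0.5605364441871643, -0.35428884625434875), (0.082142174243927, 0.11615317314863205), 85.50977325439453) 4284
rack 0.06 ((0.5603513717651367, -0.3546050786972046), (0.09649946540594101, 0.13041947782039642), 85.30662536621094) 1394
```

View pics/bev2.png

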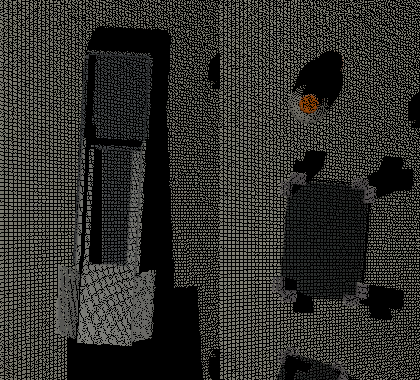

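```bash
cat > plan.py <<'E'
from loc import *
SO=np.array([.4551,-.1036]); SY=np.radians(-3.0)
RK=np.array([.5605,-.3543]); RY=np.radians(-4.5)
TZ=-.008     # TCP in tray frame z (centre = 0)
R0=np.diag([-1.,1.,-1.])
def tcp(c,yaw,pitch=0.):
    """tray centre pose -> TCP pos, quat"""
    Rt=Rn.from_euler("ZY",[yaw,pitch]).as_matrix()
    return np.asarray(c)+Rt@[0,0,TZ], Rn.from_matrix(Rt@R0).as_quat()
def tip(th,xc=-.002,zc=.129):
    Rt=Rn.from_euler("ZY",[SY,th]).as_matrix()
    corner=np.array([SO[0]+xc*np.cos(SY),SO[1]+xc*np.sin(SY),zc])
    return tcp(corner-Rt@[.05,0,-.018],SY,th)
def find(xy,pose=(.5,.22,.32)):
    move_ptp(list(pose),[.70711,.70711,0,0]); c=capture("wrist"); p,f,prof,e,N=tray(c,np.array(xy))
    yaw=(p[2]+np.pi)%(2*np.pi)-np.pi; print("tray",p[:2].round(4),np.degrees(yaw).round(1),round(f[0],2),round(f[3],2),prof,e); return p[:2],yaw
def grasp(xy,yaw):
    move_gripper(.088); move_ptp(*tcp([*xy,.14],yaw)); servo_line(tcp([*xy,.018],yaw)[0],rate=.12)
    move_gripper(.05); print("gap",current_finger_gap(),current_grip_force(),current_position().round(4) if hasattr(current_position(),'round') else current_position())
def dump():
    servo_line(current_position()[:2].tolist()+[.19] if hasattr(current_position(),'tolist') else list(current_position()[:2])+[.19],rate=.12)
    p,q=tip(0); servo_line(p+[0,0,.03],q,rate=.15); servo_line(p,rate=.08)
    for d in (15,25,32,38,45,52):
        p,q=tip(np.radians(d)); servo_line(p,q,rate=.05 if d<50 else .04)
    sleep(.6); print("tipped",current_clock())
E
python3 - <<'E'
from plan import *
for d in (0,20,45,52):
    p,q=tip(np.radians(d)); print(d,p.round(3),inverse_kinematics(p.tolist(),q.tolist()))
print("rack",inverse_kinematics(*[a.tolist() for a in tcp([*RK,.026],RY)]))
xy,yaw=find((.4857,.1252)); 
print(inverse_kinematics(*[a.tolist() for a in tcp([*xy,.018],yaw)]))
grasp(xy,yaw); print(current_clock())
E
```

```text
0 [ 0.403 -0.101  0.139] [-4.11732030e-01  2.03915288e-01  1.99155421e+00 -4.44089210e-16
  9.46123152e-01 -1.93016848e+00]
20 [ 0.41  -0.101  0.155] [-0.32300007  0.38795123  1.72023374 -0.09341942  1.37157474 -1.80729419]
45 [ 0.425 -0.102  0.171] [-0.26381837  0.66088194  1.41455406 -0.15445358  1.83723514 -1.76241014]
52 [ 0.43  -0.102  0.175] [-0.25348859  0.73973533  1.3378391  -0.17073964  1.956553   -1.760451  ]
rack [-6.67794092e-01  6.65549707e-01  1.54131865e+00 -4.44089210e-16
  9.34724300e-01 -2.16005060e+00]
tray [0.4857 0.1252] -6.6 0.02 1.47 [34, -1, -1, -1, -1, 17, 16, -1, 6, 8, 10] [-0.05   0.049 -0.033  0.033]
[ 1.14406468e-01  5.22538860e-01  1.92315829e+00 -4.44089210e-16
  6.95895504e-01 -1.34066140e+00]
gap 0.06572451280057708 30.000985264778137 [0.486  0.1251 0.0104]
9.7417
```

```bash
python3 - <<'E'
from plan import *
dump()
c=capture("scene"); d=capture("side")
cv2.imwrite("pics/d1.png",np.hstack([cv2.resize(c["image"][150:310,220:420],(400,320)),cv2.resize(d["image"][110:240,220:400],(400,320))]))
print(current_finger_gap(),current_force())
E
```

```text
tipped 16.1333
0.06578218821411697 [ 0.70528308 -0.35761265 -1.03866977]
```

View pics/d1.png

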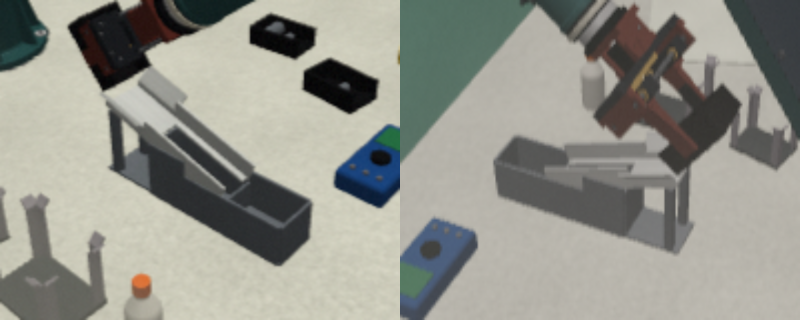

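```bash
cat >> plan.py <<'E'
def place(level,dx=0.,dy=0.):
    p=np.array(current_position()); servo_line(p+[0,0,.06],rate=.2)
    zc=.026+.036*level
    ex=np.array([np.cos(RY),np.sin(RY)]); c=RK+ex*dx+np.array([-ex[1],ex[0]])*dy
    move_ptp(*tcp([*c,.19],RY)); sleep(.2)
    hit=servo_line(tcp([*c,zc+.003],RY)[0],rate=.06,contact_N=8)
    print("hit early" if hit else "free",np.round(current_position(),4),np.round(current_force(),1)); 
    if hit and current_position()[2]>zc+TZ+.006: return False
    hit=servo_line(tcp([*c,zc-.003],RY)[0],rate=.02,contact_N=5); print("seat",hit,"underside",current_position()[2]-.010,"expect",zc-.018)
    return True
def release():
    move_gripper(.088); p=np.array(current_position()); servo_line(p+[0,0,.12],rate=.15); print("clock",current_clock())
E
python3 - <<'E'
from plan import *
if place(0):
    release()
    move_ptp([.58,-.1,.32],[.70711,.70711,0,0]); c=capture("wrist"); np.savez("wS2.npz",**c)
    move_ptp([.54,-.33,.32],[.70711,.70711,0,0]); d=capture("wrist"); np.savez("wR2.npz",**d)
    cv2.imwrite("pics/p1.png",np.hstack([cv2.resize(c["image"][100:250,180:480],(600,300),),cv2.resize(d["image"][100:250,250:350],(200,300))]))
    P,_=cloud(d); m=(np.hypot(P[:,0]-RK[0],P[:,1]-RK[1])<.09)&(P[:,2]>.038)&(P[:,2]<.05)
    print(tray.__name__,cv2.minAreaRect(P[m][:,:2].astype(np.float32)))
    print(current_clock())
E
```

```text
free [ 0.5606 -0.3544  0.0212] [-0.1  0.2 -2.6]
seat True underside 0.008313015792651002 expect 0.008
clock 22.5667
tray ((0.5602176785469055, -0.3544260263442993), (0.07909617573022842, 0.11245790868997574), 85.49520111083984)
25.2333
```

```bash
ls pics
```

```text
bev.png
bev2.png
d1.png
p1.png
scene0.png
side0.png
wm.png
```

View pics/p1.png

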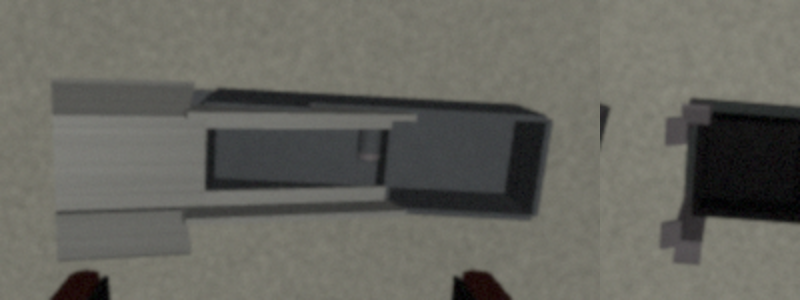

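The short cell lies in the bin (at about 370,142) and the first tray is seated and empty in the rack. I'll do tray B next.

```bash
python3 - <<'E'
from plan import *
xy,yaw=find((.6122,.2368)); grasp(xy,yaw)
if current_finger_gap()>.06:
    dump()
    if place(1):
        release()
        move_ptp([.58,-.1,.32],[.70711,.70711,0,0]); c=capture("wrist")
        move_ptp([.5,.22,.32],[.70711,.70711,0,0]); d=capture("wrist")
        cv2.imwrite("pics/p2.png",np.hstack([cv2.resize(c["image"][100:250,180:480],(500,250),),cv2.resize(d["image"][20:145,180:330],(300,250))]))
print(current_clock())
E
```

```text
tray [0.6122 0.2368] -10.9 0.0 1.88 [33, -1, -1, -1, -1, 16, 17, -1, 7, 8, 10] [-0.05   0.049 -0.033  0.033]
gap 0.06601980672549107 30.000758171081543 [0.6124 0.2367 0.0105]
tipped 37.8333
free [ 0.5607 -0.3544  0.0573] [-0.9 -0.  -1. ]
seat True underside 0.04436862282248422 expect 0.044
clock 43.5667
46.5583
```

View pics/p2.png

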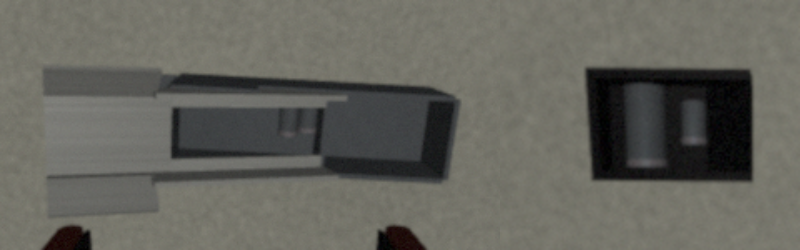

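```bash
sed -i 's/T=P\[P\[:,2\]>.028\]/T=P[P[:,2]>.032]/' loc.py; python3 - <<'E'
from plan import *
xy,yaw=find((.445,.3269)); grasp(xy,yaw)
if current_finger_gap()>.06:
    dump()
    if place(2):
        release()
        move_ptp([.58,-.1,.32],[.70711,.70711,0,0]); c=capture("wrist")
        move_ptp([.54,-.33,.32],[.70711,.70711,0,0]); d=capture("wrist"); np.savez("wR3.npz",**d)
        cv2.imwrite("pics/p3.png",np.hstack([cv2.resize(c["image"][100:250,180:480],(500,250),),cv2.resize(d["image"][80:230,240:420],(300,250))]))
print(current_clock())
E
```

```text
tray [0.433 0.324] -0.5 0.0 1.86 [33, -1, 25, 28, 24, -1, 18, 16, 6, 8, 10] [-0.05   0.049 -0.032  0.033]
gap 0.06581432353341644 30.000873506069183 [0.4332 0.3241 0.0104]
tipped 57.5583
free [ 0.5608 -0.3545  0.0935] [ 0.7 -0.  -1.7]
seat True underside 0.08033252281231837 expect 0.07999999999999999
clock 62.7
65.3667
```

View pics/p3.png

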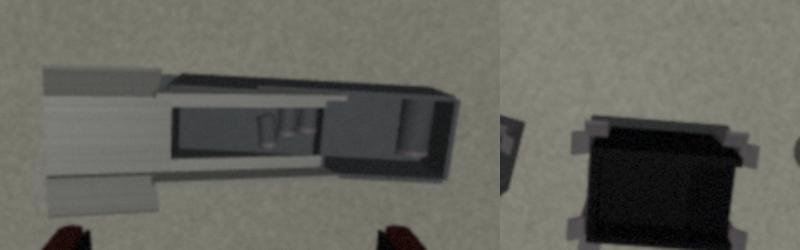

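Three short cells are in the bin and the long one is in the bay (at about 412,128). The stack sits between the posts. I'll check its height and level, then hand in.

```bash
python3 - <<'E'
from plan import *
P,_=cloud(dict(np.load("wR3.npz"))); m=(np.hypot(*(P[:,:2]-RK).T)<.075)&(P[:,2]>.108)&(P[:,2]<.13); Q=P[m]
A=np.c_[Q[:,:2]-RK,np.ones(len(Q))]; k=np.linalg.lstsq(A,Q[:,2],rcond=None)[0]
print(k.round(4),cv2.minAreaRect(Q[:,:2].astype(np.float32)),np.abs(A@k-Q[:,2]).mean())
s=capture("side"); 
for q in("meter","tape"): print(q,[np.round(d["xy"]).tolist() for d in spot_in("side",q)][:1])
ok=abs(k[2]-.116)<.004 and np.hypot(k[0],k[1])<.03
print(ok,current_clock())
if ok: print(close_job())
E
```

```text
[-0.0047  0.0039  0.1138] ((0.5605681538581848, -0.35412970185279846), (0.06667045503854752, 0.10016120225191116), 85.54363250732422) 0.001103400795332965
meter [[229.0, 219.0]]
tape [[315.0, 184.0]]
True 65.5167
the job is handed in; nothing more can be done
None
```

The job is handed in at 65.5 s of the 208 s allowed: the board sorted three short cells into the bin and one long cell into the bay, and all three empty trays are stacked level and squarely in the middle-sized rack; the meter, bottle and tape were never handled, though at the end I only confirmed the meter by camera (the tape detection was a false hit, the bottle was not rechecked).

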